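# Stack the test sieves on the shaker

## Task

Set up the little sieve stack on the shaker for screening sediment: on the open metal receiver pan of the shaker put first the fine blue sieve, on it the medium yellow one, on that the coarse red one, and last the metal lid with the black knob. Build it up from the bottom one piece at a time, each upright, with its skirt fully seated in the rim below, and let go; leave the fossil vertebra and the glue bottle where they are.

Things in the scene. Friction and masses are not known exactly. Their poses are not given: they have to be found in the camera images.
- receiver_mouth (a point): centre of the open mouth (rim height, z up) of the metal receiver pan fixed on the sieve shaker, an unmoving grey machine 104 mm square, 31 mm high. Pan 58 mm across, 52 mm inside, rim 64 mm above the bench. Seated: blue's centre is 12 mm above this point, yellow's 33 mm above blue's, red's 33 mm above yellow's, the lid's knob point 42 mm above red's
- fine_center (a point): centre of the blue sieve (fine mesh), on its axis (z up), 21 mm above its foot. Round open cup, 42 mm high, 0.12 kg: blue wall 58 mm across (52 inside) from 9 to 42 mm above the foot; steel skirt below it tapers from 49 mm to 40 mm at the foot. The skirt seats 9 mm deep in the rim below, centred by its taper from 5 mm off. Loose; grip the wall's upper part across its diameter, clear of the rim below
- medium_center (a point): centre of the yellow sieve (medium mesh), on its axis (z up), 21 mm above its foot. Round open cup, 42 mm high, 0.12 kg: yellow wall 58 mm across (52 inside) from 9 to 42 mm above the foot; steel skirt below it tapers from 49 mm to 40 mm at the foot. The skirt seats 9 mm deep in the rim below, centred by its taper from 5 mm off. Loose; grip the wall's upper part across its diameter, clear of the rim below
- coarse_center (a point): centre of the red sieve (coarse mesh), on its axis (z up), 21 mm above its foot. Round open cup, 42 mm high, 0.12 kg: red wall 58 mm across (52 inside) from 9 to 42 mm above the foot; steel skirt below it tapers from 49 mm to 40 mm at the foot. The skirt seats 9 mm deep in the rim below, centred by its taper from 5 mm off. Loose; grip the wall's upper part across its diameter, clear of the rim below
- lid_knob (a point): centre of the lid's knob, on its axis (z up), 30 mm above its foot. Lid: metal disc 58 mm across, 9 to 13 mm above the foot; skirt below like the sieves' (9 mm high, 49 mm tapering to 40 mm); upright black cylindrical knob 22 mm across, 13 to 47 mm above the foot. Loose, 0.1 kg; grip it by the knob
- vertebra: bystander: brown-grey fossil tail vertebra, 70x75x38 mm, loose on the bench; origin under its centre
- glue_bottle: bystander: white plastic glue bottle with a pointed nozzle and a blue stripe, 40 mm across, 123 mm high, loose; origin under its centre

How it is judged:
On the way, in this order (a step that is already met when the one before it is completed fails the run):
1. the blue sieve is seated upright in the receiver pan and let go (horizontal distance between fine_center and receiver_mouth below 0.005 m and z of fine_center in the frame of receiver_mouth between 0.009 and 0.015 m and angle between fine_center's own z axis and vertical below 0.08 rad and contact force between the fingers and fine below 0.1 N), for 0.2 s.
2. the yellow sieve is seated upright in the blue sieve and let go (horizontal distance between medium_center and fine_center below 0.005 m and z of medium_center in the frame of fine_center between 0.03 and 0.036 m and angle between medium_center's own z axis and vertical below 0.08 rad and contact force between the fingers and medium below 0.1 N), for 0.2 s.
3. the red sieve is seated upright in the yellow sieve and let go (horizontal distance between coarse_center and medium_center below 0.005 m and z of coarse_center in the frame of medium_center between 0.03 and 0.036 m and angle between coarse_center's own z axis and vertical below 0.08 rad and contact force between the fingers and coarse below 0.1 N), for 0.2 s.
4. the lid is seated upright in the red sieve and let go (horizontal distance between lid_knob and coarse_center below 0.005 m and z of lid_knob in the frame of coarse_center between 0.039 and 0.045 m and angle between lid_knob's own z axis and vertical below 0.08 rad and contact force between the fingers and lid below 0.1 N), for 0.2 s.
At the end, for the whole second after the job is handed in: From the bottom: receiver pan, blue, yellow and red sieve, lid; each within 5 mm of the axis of the one below, within 3 mm of its fully seated height, tilted less than 0.08 rad, released and at rest (all of step 1 and all of step 2 and all of step 3 and all of step 4 and linear speed of each of fine, medium, coarse, lid below 0.01 m/s); the robot touches nothing.
It fails at once if the vertebra is pushed more than 25 mm from its place (distance of vertebra from where it was at the start of the episode above 0.025 m).
It fails at once if the glue bottle is pushed more than 25 mm from its place or tipped over (distance of glue_bottle from where it was at the start of the episode above 0.025 m or angle between glue_bottle's own z axis and vertical above 0.5 rad).
It also fails if it takes over 104 s, if anything falls off the work surface, if the arm or the gripper's body presses on something with over 40 N, if the wrist force passes 120 N, or if a joint passes its speed limit or range.

## Robot

A 7-joint arm with a two-finger parallel gripper is mounted at the origin on the work surface; the furniture and walls round the work are solid. World frame = base frame: x ahead of the robot, y to its left, z up, the work surface at z = 0. Lengths are in m, angles in rad, forces in N, time in s.
With the tool pointing down it reaches from about 0.425 to 0.925 m from the base axis. Payload 6.8 kg.
Tool frame: the origin (TCP) lies on the centre line of the jaws, within the pads' length; the fingertips stand bot.tip_reach ahead of it and the grasp point (between the pads) lies 3 mm ahead of it (bot.tip_reach is the distance from the TCP to the fingertips, in m); z points along the fingers, y is the line along which they close (so a half turn about z gives the same grasp; the last joint's range is limited). The gripper opens to 85 mm and grips with 20 to 120 N. Pads are 22 mm wide; open, the fingers measure 114 mm over their backs; the gripper's body (76 mm by 85 mm) begins 54 mm behind the grasp point. The pads swing forward as they close: fully open they stand 13 mm farther back than shut.
Start: joints at [1.1, 0.477, 0.022, 1.555, -0.011, 1.109, -0.083], TCP at [0.24, -0.631, 0.253] pointing down, gripper open.
Joint ranges: [-2.96, 2.96], [-0.34, 2.1], [-1.41, 1.46], [0.24, 2.44], [-1.37, 4.51], [0.17, 1.92], [-2.96, 2.96]. Speed limits (rad/s): [2.39, 2.39, 3.14, 3.14, 3.14, 3.14, 3.14].

## Interface

Orientations are given as a unit quaternion [w, x, y, z].
In Python, from station import bot gives the robot as it stands.
- The arm moves only by the tool jog_arm, never from a script. Its argument "deltas" is a list of rows, each a list of 7 numbers: the shift along the world's x, y, z in m, then the turn, a rotation vector about the world's x, y, z in rad, then the opening, from 0 (shut) to 1 (fully open). In form: [[x, y, z, rx, ry, rz, grip], ...]. A call has 1 to 10 rows; each row shifts and turns the commanded pose from where the row before left it; what a row does not reach is not made up. A row lasts 1/10 s, in which the tool goes at most 50 mm and 8.59 degrees, less where a joint would pass 70% of its speed; a pose out of reach is approached as far as the arm can. A call with a gripper value outside its range is refused whole. The fingers move at their own pace and stop on an object; "newtons" is the grip in N (left out, the last holds). Time passes only in rows, so rows that do not move let the fingers close. It gives the time, the measured TCP pose, the force, the opening and the grip force at its end, in the units of the state.
- bot.get_obs(): the state, without advancing time (a new reading comes with each control period).
- bot.read_camera(name): name is "side" or "top" or "wrist"; returns a dict with "img" (480x640x3 uint8, red, green, blue), "K" (3x3 intrinsics, pixels), "dist_coeffs" ([k1, k2, p1, p2, k3] as OpenCV has them; the pictures are not rectified), "eye" and "attitude" of the camera in the world. Camera axes: x right, y down, z forward; pixel columns grow to the right and rows downward; lengths in m; the calibration is good to about 2 mm. A picture is of the moment at which its call begins. There is no depth.
- bot.hand_in(): hands the job in; it is judged then, once.
The state is a dict: "t": time; "q": joint angles; "joint_vel": joint speeds; "joint_torque": joint torques, N m; "eef_pos": TCP position; "tool_rot": TCP orientation; "contact_force": force on the tool from outside, world axes, zero at the start; "torque": the same for the moment, N m; "gripper_width": opening from 0.0 (shut) to 1.0 (fully open); "grasp_force": force on a finger pad.
Only numpy, scipy, OpenCV 4.12 (cv2) and the standard library are available. Lean on these libraries where they do the work, as an engineer would, in place of code of your own. Each camera call takes 0.05 s, during which the arm holds its last target. There are 200 camera calls.

## Working session

There is one attempt and no reset: what is moved stays moved. The work goes in short steps, Python scripts to look and compute and a tool call to move; the robot and the scene stay as the last step left them, time stands still between calls to the robot, and variables do not carry over. Pictures are saved under pics/ and viewed, at most 15 in all, crops included, and the job is handed in when it is done.

Besides the shell and the picture viewer there is one more tool, called after "Emit:" as name([rows], argument=value, ...), one row to a line, values as JSON. jog_arm: Moves the arm, as the interface text tells. Its arguments: {"type":"object","properties":{"deltas":{"type":"array"},"newtons":{"type":"number"}},"required":["deltas"]}

```bash
mkdir -p pics; python3 - <<'E'
from station import bot
import cv2,numpy as np
print(bot.get_obs(), bot.tip_reach)
for n in("side","top"):
    c=bot.read_camera(n); cv2.imwrite(f"pics/{n}0.png",c["img"][:,:,::-1])
    print(n,c["K"],c["dist_coeffs"],c["eye"],c["attitude"])
    np.save(f"{n}.npy",c,allow_pickle=True)
c=bot.read_camera("wrist"); print(c["K"],c["eye"],c["attitude"])
E
```

```text
{'t': 0.0, 'q': array([ 1.09990983,  0.47777956,  0.02230622,  1.55645478, -0.01150551,
        1.10931203, -0.08306287]), 'joint_vel': array([ 1.08480313e-03, -1.26905427e-03,  9.30738229e-04, -7.60432757e-05,
        2.98491316e-04,  1.46168904e-03, -4.72377193e-04]), 'joint_torque': array([-1.07191849e-03, -5.96456337e+01,  1.60824582e+00, -2.81195515e+01,
        1.26471158e-02,  9.28353227e-03, -5.32367289e-05]), 'eef_pos': array([ 0.23935526, -0.63053974,  0.2523374 ]), 'tool_rot': array([-8.85967456e-04,  9.83585136e-01,  1.80442363e-01, -2.20992287e-04]), 'contact_force': array([0.12991391, 0.41382438, 0.13145564]), 'torque': array([ 0.07566222, -0.01357952,  0.00045573]), 'grasp_force': 0.0, 'gripper_width': 0.9968864229406207} 0.022
side [[595.90625447   0.         313.66274771]
 [  0.         595.90625447 232.67743874]
 [  0.           0.           1.        ]] [-0.11494793  0.          0.          0.          0.        ] [0.04153125 1.00343587 0.81721107] [ 0.11661031 -0.20327422  0.86208064 -0.44933127]
top [[541.76442507   0.         321.04578126]
 [  0.         541.76442507 246.42400525]
 [  0.           0.           1.        ]] [-0.02789626  0.          0.          0.          0.        ] [0.34213355 0.0491818  1.28071483] [ 0.05098263 -0.70124526  0.70914606 -0.05260914]
[[412.52598664   0.         322.03500123]
 [  0.         412.52598664 243.33305905]
 [  0.           0.           1.        ]] [ 0.30846415 -0.60409184  0.37229753] [ 0.12019104  0.81406209 -0.56190334 -0.08438991]
```

View pics/top0.png

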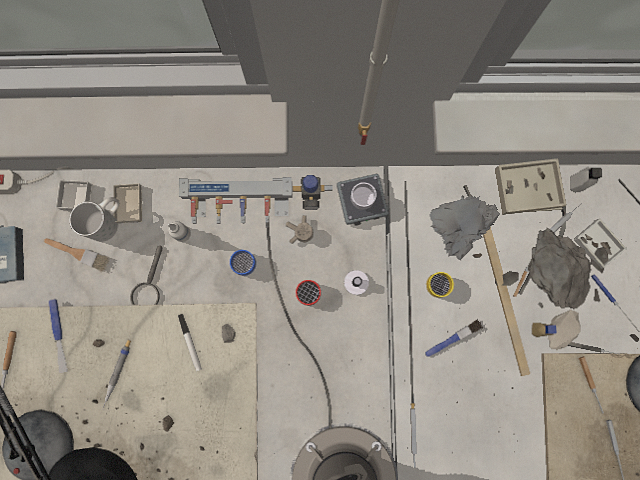

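View pics/side0.png

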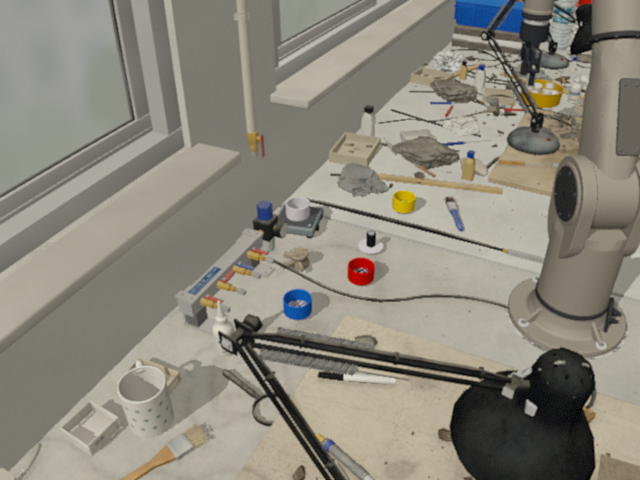

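Top view: blue (243,263), red (308,293), lid (357,282), yellow (440,285), receiver pan (363,195), vertebra (303,231), glue (177,230). Side view: blue (298,305), red (361,271), lid (371,241), yellow (403,202), pan (298,210). I'll enlarge both for closer readings.

```bash
python3 - <<'E'
import cv2
a=cv2.imread("pics/top0.png")[170:320,220:470]; cv2.imwrite("pics/topc.png",cv2.resize(a,None,fx=3.2,fy=3.2,interpolation=cv2.INTER_CUBIC))
a=cv2.imread("pics/side0.png")[180:330,240:430]; cv2.imwrite("pics/sidec.png",cv2.resize(a,None,fx=4,fy=4,interpolation=cv2.INTER_CUBIC))
E
```

```text
(no output)
```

View pics/topc.png

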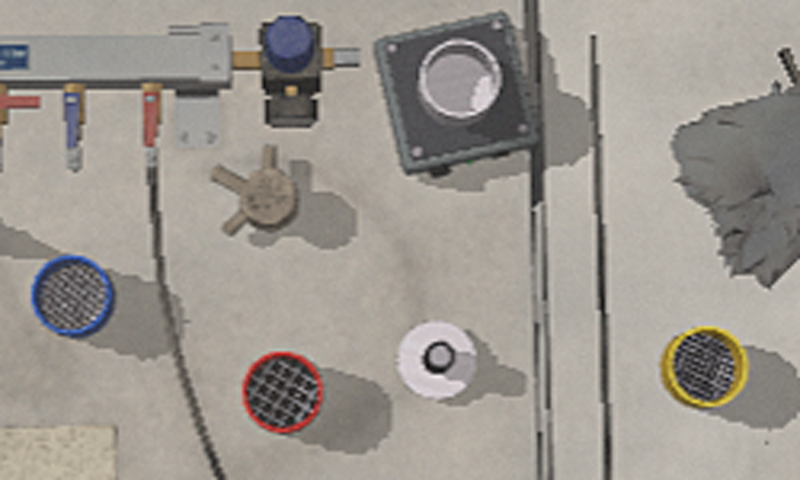

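View pics/sidec.png

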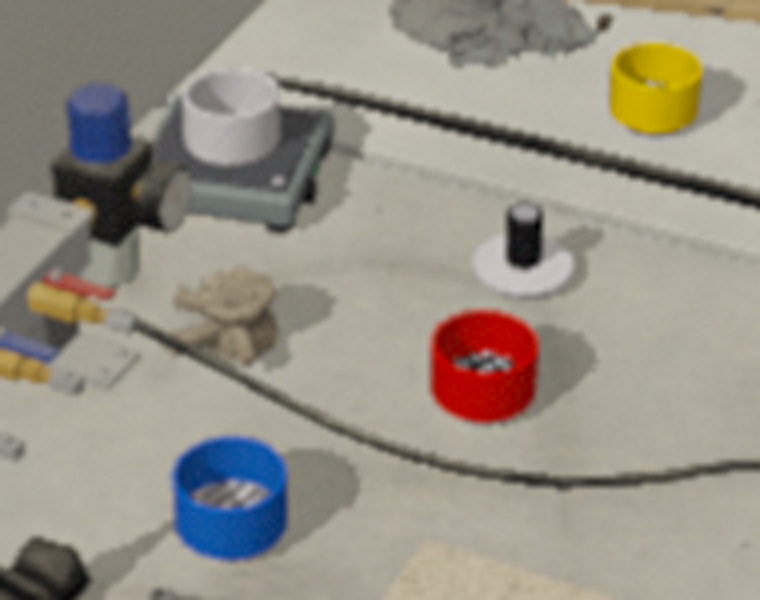

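Enlarged, rim centres (crop px) in top/side: blue (73,295)/(231,472), red (283,392)/(485,343), knob top (440,355)/(525,212), yellow (705,366)/(656,69), pan (460,78)/(231,97). The vertebra's spines point toward the manifold, and the blue regulator stands left of the pan.

```bash
cat > h.py <<'E'
import numpy as np,cv2
from scipy.spatial.transform import Rotation as R
def ray(c,uv):
    n=cv2.undistortPoints(np.array([[uv]],float),c["K"],np.array(c["dist_coeffs"]))[0,0]
    q=np.array(c["attitude"]); d=R.from_quat(q[[1,2,3,0]]).apply([n[0],n[1],1]); return np.array(c["eye"]),d/np.linalg.norm(d)
def tri(rs):
    A=sum(np.eye(3)-np.outer(d,d) for o,d in rs); b=sum((np.eye(3)-np.outer(d,d))@o for o,d in rs)
    p=np.linalg.solve(A,b); return p,[np.linalg.norm(np.cross(p-o,d)) for o,d in rs]
def plane(r,z): o,d=r; return o+d*(z-o[2])/d[2]
E
python3 - <<'E'
from h import *
np.set_printoptions(precision=4,suppress=True)
T=np.load("top.npy",allow_pickle=True).item();S=np.load("side.npy",allow_pickle=True).item()
for n,t,s,z in [("blue",(73,295),(231,472),.042),("red",(283,392),(485,343),.042),("knob",(440,355),(525,212),.047),("yel",(705,366),(656,69),.042),("pan",(460,78),(231,97),.064)]:
    rt=ray(T,(220+t[0]/3.2-.35,170+t[1]/3.2-.35)); rs=ray(S,(240+s[0]/4-.4,180+s[1]/4-.4))
    print(n,*tri([rt,rs]),plane(rt,z),plane(rs,z))
for n,t in [("regL",(262,15)),("regR",(358,60)),("regbot",(290,125)),("vert",(268,195)),("vertR",(300,195))]:
    print(n,plane(ray(T,(220+t[0]/3.2,170+t[1]/3.2)),.06))
print("glue",plane(ray(T,(177,230)),.1))
E
```

```text
blue [0.4912 0.2267 0.0412] [np.float64(8.572673446590492e-05), np.float64(8.572673446577265e-05)] [0.4912 0.2266 0.042 ] [0.4906 0.2275 0.042 ]
red [0.4198 0.076  0.0407] [np.float64(0.00019524381398927014), np.float64(0.00019524381398928722)] [0.4199 0.0761 0.042 ] [0.4189 0.0776 0.042 ]
knob [ 0.4441 -0.0363  0.0477] [np.float64(0.00045202152139451474), np.float64(0.00045202152139458423)] [ 0.4446 -0.0362  0.047 ] [ 0.4441 -0.0373  0.047 ]
yel [ 0.4345 -0.2268  0.0405] [np.float64(0.000605278756805499), np.float64(0.0006052787568055564)] [ 0.4349 -0.2263  0.042 ] [ 0.4331 -0.2245  0.042 ]
pan [ 0.6428 -0.0541  0.0612] [np.float64(0.0007053842105426253), np.float64(0.0007053842105425095)] [ 0.6428 -0.0536  0.064 ] [ 0.6399 -0.0503  0.064 ]
regL [0.6914 0.088  0.06  ]
regR [0.6571 0.0187 0.06  ]
regbot [0.6096 0.0683 0.06  ]
vert [0.5586 0.0845 0.06  ]
vertR [0.5584 0.0616 0.06  ]
glue [0.5568 0.3643 0.1   ]
```

Emit:
jog_arm([
  [0.024,0.036,0.005,0,0,0.1,1],
  [0.024,0.036,0.005,0,0,0.1,1],
  [0.024,0.036,0.005,0,0,0.1,1],
  [0.024,0.036,0.005,0,0,0.12,1],
  [0.024,0.036,0.005,0,0,0,1],
  [0.024,0.036,0.005,0,0,0,1],
  [0.024,0.036,0.005,0,0,0,1],
  [0.024,0.036,0.005,0,0,0,1],
  [0.024,0.036,0.005,0,0,0,1],
  [0.024,0.036,0.005,0,0,0,1],
])

```text
t: 1.15
eef_pos: [0.4801, -0.2695, 0.3034]
tool_rot: [0.0, 0.924, 0.381, -0.0]
contact_force: [0.0, -0.4, -0.1]
gripper_width: 1.001
grasp_force: 0.0
```

Emit:
jog_arm([
  [0.024,0.036,0,0,0,0,1],
  [0.024,0.036,0,0,0,0,1],
  [0.024,0.036,0,0,0,0,1],
  [0.024,0.036,0,0,0,0,1],
  [0.01,0.02,0,0,0,0,1],
  [0,0,0,0,0,0,1],
  [0,0,0,0,0,0,1],
])

```text
t: 1.85
eef_pos: [0.5853, -0.1071, 0.3029]
tool_rot: [-0.0, 0.924, 0.382, -0.001]
contact_force: [-0.0, 0.0, -0.1]
gripper_width: 0.999
grasp_force: 0.0
```

```bash
python3 - <<'E'
from h import *
from station import bot
c=bot.read_camera("wrist"); cv2.imwrite("pics/w1.png",c["img"][:,:,::-1]); np.save("w1.npy",c,allow_pickle=True)
o=bot.get_obs(); print(o["eef_pos"],o["tool_rot"],o["t"],o["q"]); print(c["eye"],c["dist_coeffs"],ray(c,(320,240)))
q=np.array(c["attitude"]);Rm=R.from_quat(q[[1,2,3,0]]).as_matrix()
for p in ([.643,-.054,.064],): 
    v=Rm.T@(np.array(p)-c["eye"]); print(cv2.projectPoints(v.reshape(1,3),np.zeros(3),np.zeros(3),c["K"],np.array(c["dist_coeffs"]))[0])
E
```

```text
[ 0.58503256 -0.10826503  0.30295956] [ 1.68751701e-04  9.24603785e-01  3.80929788e-01 -5.55597863e-04] 1.9 [ 0.34750311  0.32646938 -0.34321727  1.67596566  0.11878845  1.16046053
 -0.81574097]
[ 0.63765383 -0.05434891  0.42270024] [-0.0141228  0.         0.         0.         0.       ] (array([ 0.63765383, -0.05434891,  0.42270024]), array([-0.20488335, -0.1957258 , -0.95901732]))
[[[326.65927327 112.93984462]]]
```

View pics/w1.png

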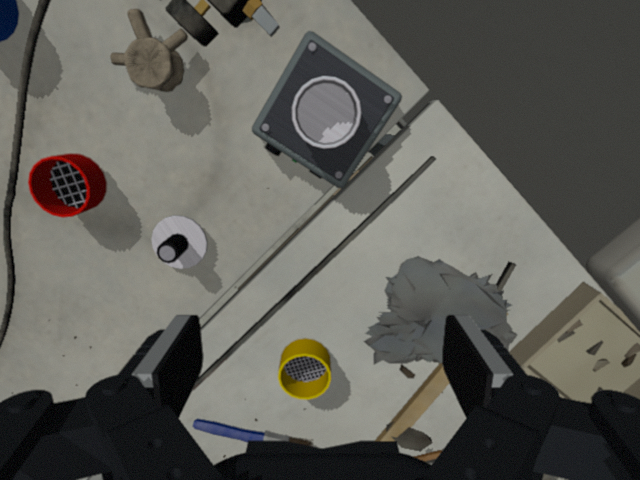

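The wrist view shows the pan rim centred at (327,112), against a prediction of (326.7,112.9), so the pan position agrees within about 1 mm. Red's rim is at (58,187), the knob top at (167,255) and yellow's rim at (305,376).

```bash
python3 - <<'E'
from h import *
c=np.load("w1.npy",allow_pickle=True).item()
for n,u,z in (("pan",(327,112),.064),("red",(58,187),.042),("knob",(167,255),.047),("yel",(305,376),.042)): print(n,plane(ray(c,u),z).round(4))
E
```

```text
pan [ 0.6437 -0.0537  0.064 ]
red [0.4206 0.0773 0.042 ]
knob [ 0.4428 -0.0373  0.047 ]
yel [ 0.4372 -0.2276  0.042 ]
```

Emit:
jog_arm([
  [-0.012,0.034,-0.016,0,0,0,1],
  [-0.012,0.034,-0.016,0,0,0,1],
  [-0.012,0.034,-0.016,0,0,0,1],
  [-0.01,0.034,-0.016,0,0,0,1],
  [-0.01,0.034,-0.016,0,0,0,1],
  [-0.01,0.034,-0.016,0,0,0,1],
  [-0.01,0.034,-0.016,0,0,0,1],
  [-0.01,0.034,-0.016,0,0,0,1],
  [-0.008,0.033,-0.016,0,0,0,1],
  [0,0.03,-0.016,0,0,0,1],
])

```text
t: 2.9
eef_pos: [0.491, 0.2274, 0.1428]
tool_rot: [0.001, 0.925, 0.381, -0.0]
contact_force: [1.4, 0.2, 0.0]
gripper_width: 1.002
grasp_force: 0.0
```

Emit:
jog_arm([
  [0,0,0,0,0,0,1],
  [0,0,0,0,0,0,1],
])

```text
t: 3.1
eef_pos: [0.4918, 0.2266, 0.143]
tool_rot: [0.0, 0.925, 0.381, -0.001]
contact_force: [0.6, 0.3, 0.9]
gripper_width: 1.005
grasp_force: 0.0
```

```bash
python3 - <<'E'
from h import *
from station import bot
c=bot.read_camera("wrist"); cv2.imwrite("pics/w2.png",c["img"][:,:,::-1]); np.save("w2.npy",c,allow_pickle=True)
print(bot.get_obs()["eef_pos"])
q=np.array(c["attitude"]);Rm=R.from_quat(q[[1,2,3,0]]).as_matrix()
v=Rm.T@(np.array([.4912,.2267,.042])-c["eye"]); print(cv2.projectPoints(v.reshape(1,3),np.zeros(3),np.zeros(3),c["K"],np.array(c["dist_coeffs"]))[0])
E
```

```text
[0.49224623 0.22584261 0.1433872 ]
[[[322.20176603 255.88705594]]]
```

View pics/w2.png

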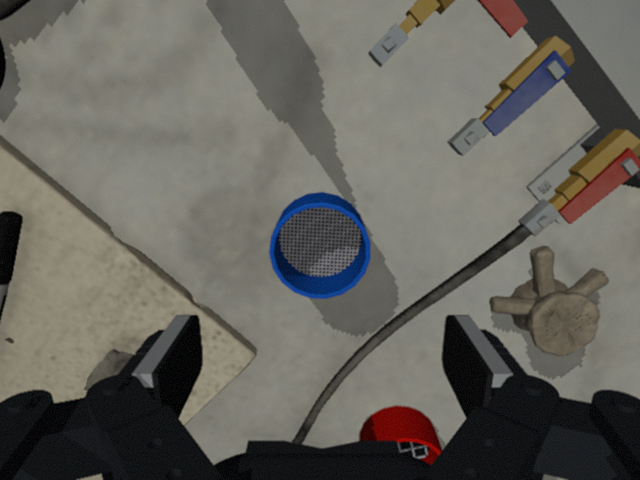

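```bash
python3 - <<'E'
import cv2
a=cv2.imread("pics/w2.png")[180:310,250:390]; cv2.imwrite("pics/w2c.png",cv2.resize(a,None,fx=4.5,fy=4.5,interpolation=cv2.INTER_CUBIC))
E
```

```text
(no output)
```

View pics/w2c.png

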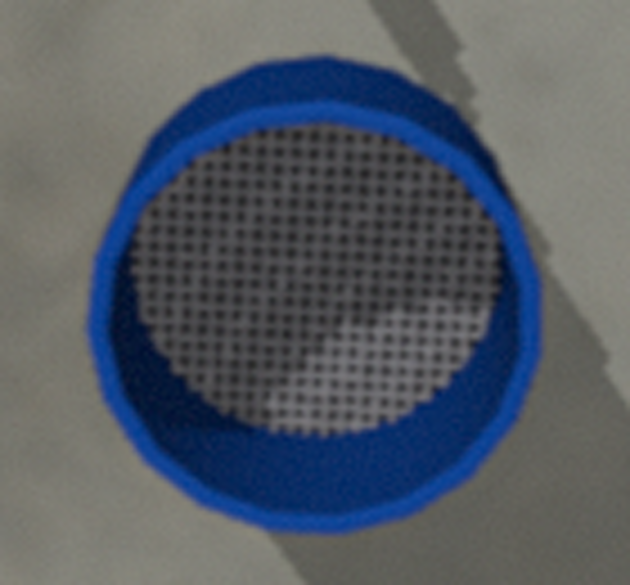

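Blue's rim centre is at (320.0,250.3).

```bash
python3 - <<'E'
from h import *
c=np.load("w2.npy",allow_pickle=True).item()
print(plane(ray(c,(319.9,250.3)),.042), c["eye"])
E
```

```text
[0.49264244 0.22995402 0.042     ] [0.54415574 0.27935355 0.26278612]
```

Emit:
jog_arm([
  [0,0.001,-0.025,0,0,0,1],
  [0,0.001,-0.025,0,0,0,1],
  [0,0,-0.025,0,0,0,1],
  [0,0,-0.017,0,0,0,1],
  [0,0,-0.011,0,0,0,1],
  [0,0,0,0,0,0,1],
  [0,0,0,0,0,0,0.4],
  [0,0,0,0,0,0,0.4],
  [0,0,0,0,0,0,0.4],
  [0,0,0,0,0,0,0.4],
], newtons=30)

```text
t: 4.15
eef_pos: [0.4925, 0.23, 0.0418]
tool_rot: [0.0, 0.924, 0.381, 0.001]
contact_force: [-0.6, -1.7, 5.1]
gripper_width: 0.673
grasp_force: 31.2
```

Emit:
jog_arm([
  [0,0,0,0,0,0,0.4],
  [0,0,0,0,0,0,0.4],
  [0,0,0.01,0,0,0,0.4],
  [0,0,0.02,0,0,0,0.4],
  [0,0,0.02,0,0,0,0.4],
])

```text
t: 4.65
eef_pos: [0.4914, 0.23, 0.0916]
tool_rot: [-0.0, 0.924, 0.382, 0.0]
contact_force: [1.6, -0.5, -1.2]
gripper_width: 0.672
grasp_force: 32.5
```

Emit:
jog_arm([
  [0,-0.01,0.03,0,0,0,0.4],
  [0,-0.03,0.03,0,0,0,0.4],
  [0,-0.035,0.03,0,0,0,0.4],
  [0.01,-0.035,0.02,0,0,0,0.4],
  [0.01,-0.035,0,0,0,0,0.4],
  [0.012,-0.035,0,0,0,0,0.4],
  [0.02,-0.035,0,0,0,0,0.4],
  [0.03,-0.032,0,0,0,0,0.4],
  [0.03,-0.025,0,0,0,0,0.4],
  [0.03,-0.012,0,0,0,0,0.4],
])

```text
t: 5.65
eef_pos: [0.6343, -0.0581, 0.2014]
tool_rot: [0.001, 0.925, 0.38, 0.0]
contact_force: [0.2, 0.1, -0.5]
gripper_width: 0.672
grasp_force: 32.6
```

Emit:
jog_arm([
  [0.01,0,0,0,0,0,0.4],
  [0,0,0,0,0,0,0.4],
  [0,0,0,0,0,0,0.4],
])

```text
t: 5.95
eef_pos: [0.6426, -0.0527, 0.2005]
tool_rot: [-0.001, 0.924, 0.382, -0.0]
contact_force: [-0.3, 0.3, -0.7]
gripper_width: 0.677
grasp_force: 32.6
```

```bash
python3 - <<'E'
from h import *
from station import bot
c=bot.read_camera("wrist"); cv2.imwrite("pics/w3.png",c["img"][:,:,::-1]); np.save("w3.npy",c,allow_pickle=True)
print(np.mean([bot.get_obs()["eef_pos"] for _ in range(1)],0),c["eye"])
E
```

```text
[ 0.64236595 -0.05268478  0.20055105] [ 6.94841348e-01 -3.39358551e-07  3.20412092e-01]
```

View pics/w3.png

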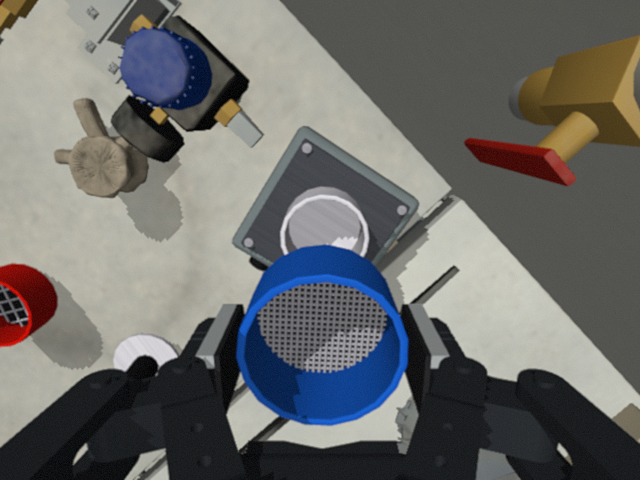

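Blue is held upright: rim x spans 237–407 (centre 322), y about 277–425. The pan rim ahead is centred near (325,230), and a wall valve is at upper right. I'll check the held offset and where the valve is.

```bash
python3 - <<'E'
from h import *
np.set_printoptions(precision=4,suppress=True)
T=np.load("top.npy",allow_pickle=True).item();c=np.load("w3.npy",allow_pickle=True).item();S=np.load("side.npy",allow_pickle=True).item()
for y in(347,351,355): print(plane(ray(c,(322,y)),.201)[:2])
print("valve",tri([ray(S,(255,150)),ray(T,(364,130))]))
print("knob",tri([ray(S,(240+98/4,180+90/4)),ray(T,(220+290/3.2,170+40/3.2))]))
print("pan",plane(ray(c,(325,230)),.064))
E
```

```text
[ 0.6439 -0.0505]
[ 0.6429 -0.0515]
[ 0.6418 -0.0526]
valve (array([ 0.7497, -0.0486,  0.1854]), [np.float64(0.001960124357965996), np.float64(0.0019601243579658533)])
knob (array([0.6547, 0.0672, 0.1295]), [np.float64(0.0010657694302854954), np.float64(0.0010657694302855746)])
pan [ 0.6472 -0.0496  0.064 ]
```

Emit:
jog_arm([
  [0.001,-0.002,-0.02,0,0,0,0.4],
  [0,0,-0.025,0,0,0,0.4],
  [0,0,-0.02,0,0,0,0.4],
  [0,0,-0.015,0,0,0,0.4],
  [0,0,-0.01,0,0,0,0.4],
  [0,0,-0.006,0,0,0,0.4],
  [0,0,-0.003,0,0,0,0.4],
  [0,0,-0.002,0,0,0,0.4],
  [0,0,0,0,0,0,0.4],
])

```text
t: 6.9
eef_pos: [0.6449, -0.0556, 0.0998]
tool_rot: [-0.0, 0.924, 0.382, 0.0]
contact_force: [-0.3, 1.2, -0.4]
gripper_width: 0.675
grasp_force: 32.6
```

Emit:
jog_arm([
  [0,0,-0.002,0,0,0,0.4],
  [0,0,-0.001,0,0,0,0.4],
  [0,0,0,0,0,0,0.4],
])

```text
t: 7.2
eef_pos: [0.645, -0.0546, 0.0974]
tool_rot: [-0.0, 0.924, 0.382, 0.001]
contact_force: [-2.9, 3.2, 4.8]
gripper_width: 0.674
grasp_force: 33.1
```

Emit:
jog_arm([
  [0,0,-0.001,0,0,0,0.4],
  [0,0,0,0,0,0,0.4],
  [0,0,0,0,0,0,0.95],
  [0,0,0,0,0,0,0.95],
  [0,0,0,0,0,0,0.95],
  [0,0,0,0,0,0,0.95],
  [0,0,0.03,0,0,0,0.95],
  [0,0,0.04,0,0,0,0.95],
  [0,0,0.04,0,0,0,0.95],
  [0,0,0,0,0,0,0.95],
])

```text
t: 8.2
eef_pos: [0.6481, -0.056, 0.2117]
tool_rot: [0.002, 0.924, 0.381, 0.005]
contact_force: [0.2, 0.1, 1.5]
gripper_width: 0.946
grasp_force: 0.0
```

```bash
python3 - <<'E'
from h import *
from station import bot
a=bot.read_camera("wrist")["img"][:,:,::-1]; s=bot.read_camera("side")["img"][:,:,::-1][170:270,240:380]
o=np.zeros((480,800,3),np.uint8); o[:300,:400]=cv2.resize(a,(400,300)); o[:286,400:]=cv2.resize(s,(400,286),interpolation=cv2.INTER_CUBIC)
cv2.imwrite("pics/p1.png",o[:300]); print(bot.get_obs()["eef_pos"])
E
```

```text
[ 0.64506134 -0.05629573  0.20627   ]
```

View pics/p1.png

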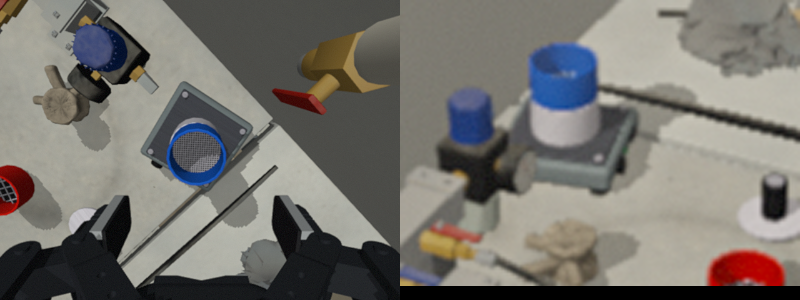

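Blue sits upright in the pan (wrist: rim at about (197,150) in the half-size view; side: it stacks straight on the pan). Next is yellow.

Emit:
jog_arm([
  [-0.026,-0.021,0,0,0,0,1],
  [-0.026,-0.021,0,0,0,0,1],
  [-0.026,-0.021,-0.01,0,0,0,1],
  [-0.026,-0.021,-0.015,0,0,0,1],
  [-0.026,-0.021,-0.02,0,0,0,1],
  [-0.026,-0.021,-0.02,0,0,0,1],
  [-0.026,-0.021,-0.02,0,0,0,1],
  [-0.026,-0.021,-0.02,0,0,0,1],
  [0,-0.003,0,0,0,0,1],
  [0,0,0,0,0,0,1],
])

```text
t: 9.3
eef_pos: [0.435, -0.2275, 0.0989]
tool_rot: [-0.001, 0.925, 0.38, -0.001]
contact_force: [1.1, 0.1, 0.4]
gripper_width: 0.998
grasp_force: 0.0
```

Emit:
jog_arm([
  [0,0,0,0,0,0,1],
])

```text
t: 9.4
eef_pos: [0.4374, -0.2263, 0.1002]
tool_rot: [-0.0, 0.924, 0.382, 0.0]
contact_force: [-0.3, 0.9, 0.8]
gripper_width: 0.999
grasp_force: 0.0
```

Emit:
jog_arm([
  [0,0,-0.02,0,0,0,1],
  [0,0,-0.02,0,0,0,1],
  [0,0,-0.012,0,0,0,1],
  [0,0,-0.007,0,0,0,1],
  [0,0,0,0,0,0,1],
  [0,0,0,0,0,0,0.4],
  [0,0,0,0,0,0,0.4],
  [0,0,0,0,0,0,0.4],
  [0,0,0,0,0,0,0.4],
  [0,0,0,0,0,0,0.4],
])

```text
t: 10.4
eef_pos: [0.4372, -0.2273, 0.0422]
tool_rot: [0.001, 0.924, 0.381, 0.001]
contact_force: [-0.5, 0.8, 6.1]
gripper_width: 0.654
grasp_force: 32.3
```

Emit:
jog_arm([
  [0,0,0,0,0,0,0.4],
  [0,0,0.01,0,0,0,0.4],
  [0,0,0.03,0,0,0,0.4],
  [0,0,0.04,0,0,0,0.4],
  [0,0,0.04,0,0,0,0.4],
  [0,0,0.04,0,0,0,0.4],
  [0,0,0.02,0,0,0,0.4],
  [0,0,0,0,0,0,0.4],
])

```text
t: 11.2
eef_pos: [0.4382, -0.2278, 0.2251]
tool_rot: [0.003, 0.924, 0.381, 0.002]
contact_force: [-0.6, -0.2, -1.4]
gripper_width: 0.653
grasp_force: 32.6
```

Emit:
jog_arm([
  [0.023,0.019,0,0,0,0,0.4],
  [0.023,0.019,0,0,0,0,0.4],
  [0.023,0.019,0,0,0,0,0.4],
  [0.023,0.019,0,0,0,0,0.4],
  [0.023,0.019,0,0,0,0,0.4],
  [0.023,0.019,0,0,0,0,0.4],
  [0.023,0.019,0,0,0,0,0.4],
  [0.023,0.019,0,0,0,0,0.4],
  [0.023,0.021,0,0,0,0,0.4],
  [0,0,0,0,0,0,0.4],
])

```text
t: 12.2
eef_pos: [0.645, -0.0491, 0.22]
tool_rot: [-0.002, 0.923, 0.384, 0.001]
contact_force: [-0.3, 0.7, -2.2]
gripper_width: 0.656
grasp_force: 32.5
```

Emit:
jog_arm([
  [0,0,0,0,0,0,0.4],
  [0,0,0,0,0,0,0.4],
])

```text
t: 12.4
eef_pos: [0.6424, -0.0553, 0.2204]
tool_rot: [-0.0, 0.925, 0.381, -0.001]
contact_force: [-0.4, 0.7, -0.7]
gripper_width: 0.656
grasp_force: 32.5
```

```bash
python3 - <<'E'
from h import *
from station import bot
c=bot.read_camera("wrist"); cv2.imwrite("pics/w4.png",c["img"][:,:,::-1]); np.save("w4.npy",c,allow_pickle=True)
print(bot.get_obs()["eef_pos"])
E
```

```text
[ 0.64249353 -0.05555609  0.22065707]
```

View pics/w4.png

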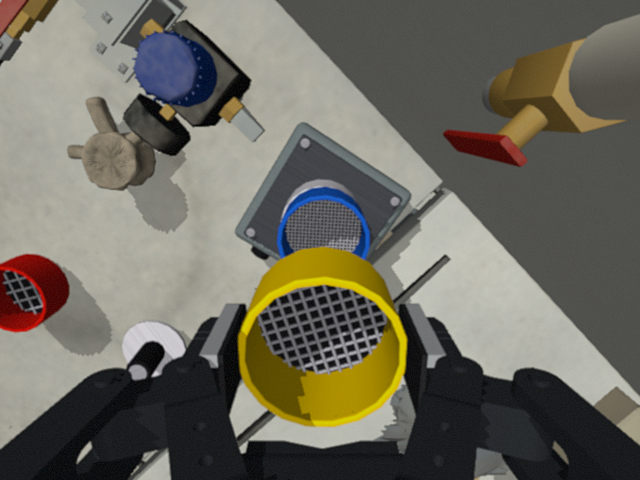

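Yellow is held upright and centred (rim x 239–407, y 277–426), with the same offset as blue. The seated blue rim spans x 277–371 with its top edge at about y 187.

```bash
python3 - <<'E'
from h import *
c=np.load("w4.npy",allow_pickle=True).item()
q=np.array(c["attitude"]);Rm=R.from_quat(q[[1,2,3,0]]).as_matrix()
a=np.linspace(0,6.28,90)
for p in ([.6435,-.0535,.097],[.6424,-.0545,.2215]):
    P=np.array(p)+.029*np.c_[np.cos(a),np.sin(a),0*a]; v=(P-c["eye"])@Rm
    u=cv2.projectPoints(v,np.zeros(3),np.zeros(3),c["K"],np.array(c["dist_coeffs"]))[0][:,0]; print(u.min(0),u.max(0))
E
```

```text
[275.27176995 193.70024729] [369.62670018 284.17851802]
[233.50056916 270.37383836] [410.7521522  426.13132805]
```

```bash
python3 - <<'E'
import numpy as np
c=np.load("w4.npy",allow_pickle=True).item()["img"]
print([tuple(map(int,c[y,322:327].mean(0))) for y in range(176,212,2)])
print([tuple(map(int,c[y,320:327].mean(0))) for y in range(246,302,3)])
E
```

```text
[(68, 70, 75), (71, 72, 77), (140, 138, 143), (146, 144, 147), (144, 141, 144), (125, 127, 146), (9, 57, 132), (15, 61, 134), (13, 60, 132), (17, 63, 139), (30, 95, 199), (25, 86, 186), (77, 81, 107), (89, 89, 91), (82, 82, 84), (77, 76, 79), (92, 92, 95), (75, 74, 77)]
[(136, 125, 102), (169, 141, 0), (168, 139, 0), (167, 138, 0), (167, 139, 0), (167, 139, 0), (167, 138, 0), (167, 139, 0), (167, 139, 0), (166, 137, 0), (181, 155, 0), (216, 206, 0), (217, 192, 0), (117, 104, 67), (64, 64, 66), (55, 55, 57), (106, 105, 109), (37, 38, 40), (19, 20, 22)]
```

Blue's rim edge is at y 195.5, so blue is within about 1 mm of the assumed centre. Lowering yellow.

Emit:
jog_arm([
  [0.001,0.001,-0.02,0,0,0,0.4],
  [0,0,-0.02,0,0,0,0.4],
  [0,0,-0.02,0,0,0,0.4],
  [0,0,-0.012,0,0,0,0.4],
  [0,0,-0.008,0,0,0,0.4],
  [0,0,-0.004,0,0,0,0.4],
  [0,0,-0.003,0,0,0,0.4],
  [0,0,-0.001,0,0,0,0.4],
  [0,0,0,0,0,0,0.4],
])

```text
t: 13.35
eef_pos: [0.6449, -0.0531, 0.1338]
tool_rot: [0.0, 0.924, 0.381, 0.0]
contact_force: [-1.1, -0.3, 0.1]
gripper_width: 0.648
grasp_force: 32.5
```

Emit:
jog_arm([
  [0,0,-0.002,0,0,0,0.4],
  [0,0,-0.001,0,0,0,0.4],
  [0,0,0,0,0,0,0.4],
])

```text
t: 13.65
eef_pos: [0.6446, -0.0531, 0.1304]
tool_rot: [0.0, 0.924, 0.381, 0.0]
contact_force: [-0.5, 0.2, -0.7]
gripper_width: 0.656
grasp_force: 32.5
```

Emit:
jog_arm([
  [0,0,-0.001,0,0,0,0.4],
  [0,0,-0.001,0,0,0,0.4],
  [0,0,0,0,0,0,0.4],
])

```text
t: 13.95
eef_pos: [0.6447, -0.053, 0.1302]
tool_rot: [0.0, 0.924, 0.381, 0.0]
contact_force: [-4.8, -0.2, 10.9]
gripper_width: 0.657
grasp_force: 33.9
```

Emit:
jog_arm([
  [0,0,0,0,0,0,0.95],
  [0,0,0,0,0,0,0.95],
  [0,0,0,0,0,0,0.95],
  [0,0,0,0,0,0,0.95],
  [0,0,0.02,0,0,0,0.95],
  [0,0,0.04,0,0,0,0.95],
  [0,0,0.03,0,0,0,0.95],
  [0,0,0,0,0,0,0.95],
  [0,0,0,0,0,0,0.95],
])

```text
t: 14.85
eef_pos: [0.6448, -0.0531, 0.2188]
tool_rot: [0.0, 0.924, 0.381, 0.001]
contact_force: [-0.3, 0.4, -0.8]
gripper_width: 0.949
grasp_force: 0.0
```

```bash
python3 - <<'E'
from h import *
from station import bot
w=bot.read_camera("wrist"); np.save("w5.npy",w,allow_pickle=True); a=w["img"][:,:,::-1]; s=bot.read_camera("side")["img"][:,:,::-1][150:250,240:380]
o=np.zeros((300,800,3),np.uint8); o[:,:400]=cv2.resize(a,(400,300)); o[:286,400:]=cv2.resize(s,(400,286),interpolation=cv2.INTER_CUBIC)
cv2.imwrite("pics/p2.png",o); print(bot.get_obs()["eef_pos"])
E
```

```text
[ 0.64375024 -0.05321147  0.21696513]
```

View pics/p2.png

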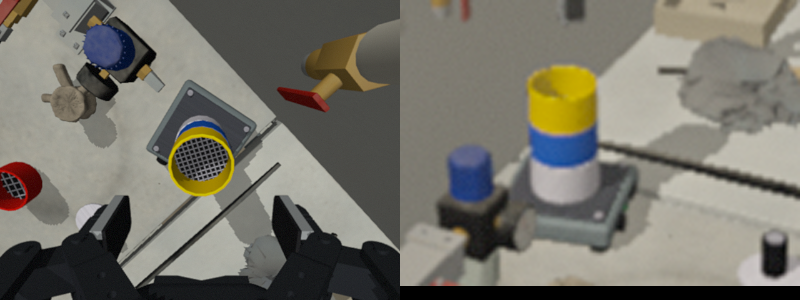

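Yellow sits straight on blue in both views. Next is red.

Emit:
jog_arm([
  [-0.025,0.0145,0.01,0,0,0,1],
  [-0.025,0.0145,0,0,0,0,1],
  [-0.025,0.0145,0,0,0,0,1],
  [-0.025,0.0145,-0.015,0,0,0,1],
  [-0.025,0.0145,-0.02,0,0,0,1],
  [-0.025,0.0145,-0.02,0,0,0,1],
  [-0.025,0.0145,-0.02,0,0,0,1],
  [-0.025,0.0145,-0.02,0,0,0,1],
  [-0.024,0.014,-0.02,0,0,0,1],
  [0,0,0,0,0,0,1],
])

```text
t: 15.95
eef_pos: [0.4147, 0.0775, 0.1102]
tool_rot: [-0.001, 0.924, 0.383, -0.004]
contact_force: [0.8, -0.3, -0.3]
gripper_width: 0.996
grasp_force: 0.0
```

Emit:
jog_arm([
  [0,0,0,0,0,0,1],
  [0,0,0,0,0,0,1],
])

```text
t: 16.15
eef_pos: [0.4216, 0.0767, 0.1135]
tool_rot: [0.0, 0.925, 0.381, 0.0]
contact_force: [0.3, -0.6, -0.4]
gripper_width: 0.999
grasp_force: 0.0
```

Emit:
jog_arm([
  [0,0,-0.02,0,0,0,1],
  [0,0,-0.02,0,0,0,1],
  [0,0,-0.015,0,0,0,1],
  [0,0,-0.01,0,0,0,1],
  [0,0,-0.006,0,0,0,1],
  [0,0,0,0,0,0,1],
  [0,0,0,0,0,0,1],
])

```text
t: 16.85
eef_pos: [0.4211, 0.077, 0.0427]
tool_rot: [0.0, 0.924, 0.381, 0.0]
contact_force: [0.2, 0.4, 0.3]
gripper_width: 0.995
grasp_force: 0.0
```

```bash
python3 - <<'E'
from station import bot
o=bot.get_obs(); print(o["eef_pos"],o["tool_rot"],o["q"].round(3),o["contact_force"])
E
```

```text
[0.42106496 0.07695162 0.04270046] [1.02534206e-04 9.24419139e-01 3.81377907e-01 3.71036331e-04] [ 0.012  0.463 -0.398  2.259  0.384  0.481 -1.481] [0.20968392 0.42551441 0.32668954]
```

Reach is fine here. Gripping red and lifting.

Emit:
jog_arm([
  [0,0,-0.001,0,0,0,0.4],
  [0,0,0,0,0,0,0.4],
  [0,0,0,0,0,0,0.4],
  [0,0,0,0,0,0,0.4],
  [0,0,0,0,0,0,0.4],
  [0,0,0,0,0,0,0.4],
  [0,0,0,0,0,0,0.4],
])

```text
t: 17.55
eef_pos: [0.4209, 0.0769, 0.042]
tool_rot: [0.0, 0.924, 0.381, 0.0]
contact_force: [-1.4, -0.1, 6.3]
gripper_width: 0.659
grasp_force: 30.6
```

Emit:
jog_arm([
  [0,0,0.01,0,0,0,0.4],
  [0,0,0.03,0,0,0,0.4],
  [0,0,0.04,0,0,0,0.4],
  [0,0,0.04,0,0,0,0.4],
  [0,0,0.04,0,0,0,0.4],
  [0,0,0.04,0,0,0,0.4],
  [0,0,0.01,0,0,0,0.4],
  [0,0,0,0,0,0,0.4],
])

```text
t: 18.35
eef_pos: [0.4212, 0.0771, 0.253]
tool_rot: [0.001, 0.924, 0.381, 0.002]
contact_force: [0.2, -0.5, -2.1]
gripper_width: 0.658
grasp_force: 33.0
```

Emit:
jog_arm([
  [0.022,-0.018,0,0,0,0,0.4],
  [0.025,-0.018,0,0,0,0,0.4],
  [0.025,-0.018,0,0,0,0,0.4],
  [0.025,-0.018,0,0,0,0,0.4],
  [0.025,-0.018,0,0,0,0,0.4],
  [0.025,-0.015,0,0,0,0,0.4],
  [0.025,-0.012,0,0,0,0,0.4],
  [0.025,-0.01,0,0,0,0,0.4],
  [0.025,-0.003,0,0,0,0,0.4],
  [0,0,0,0,0,0,0.4],
])

```text
t: 19.35
eef_pos: [0.6437, -0.0537, 0.2479]
tool_rot: [-0.001, 0.925, 0.381, -0.001]
contact_force: [-0.7, 0.7, -0.9]
gripper_width: 0.662
grasp_force: 33.0
```

Emit:
jog_arm([
  [0,0,0,0,0,0,0.4],
  [0,0,0,0,0,0,0.4],
  [0,0,0,0,0,0,0.4],
])

```text
t: 19.65
eef_pos: [0.6415, -0.0527, 0.2508]
tool_rot: [-0.0, 0.924, 0.382, -0.001]
contact_force: [-0.3, -0.8, -1.7]
gripper_width: 0.657
grasp_force: 33.0
```

```bash
python3 - <<'E'
from h import *
from station import bot
c=bot.read_camera("wrist"); cv2.imwrite("pics/w6.png",c["img"][:,:,::-1]); np.save("w6.npy",c,allow_pickle=True)
p0=bot.get_obs()["eef_pos"];print(p0)
q=np.array(c["attitude"]);Rm=R.from_quat(q[[1,2,3,0]]).as_matrix()
a=np.linspace(0,6.28,90)
for p in ([.644,-.0535,.130],[p0[0],p0[1],p0[2]]):
    P=np.array(p)+.029*np.c_[np.cos(a),np.sin(a),0*a]; v=(P-c["eye"])@Rm
    u=cv2.projectPoints(v,np.zeros(3),np.zeros(3),c["K"],np.array(c["dist_coeffs"]))[0][:,0]; print(u.min(0),u.max(0))
E
```

```text
[ 0.64177177 -0.05282165  0.25116322]
[279.42183399 196.06788879] [374.58004886 287.17008518]
[236.54754538 270.76656943] [412.62312953 425.61488035]
```

View pics/w6.png

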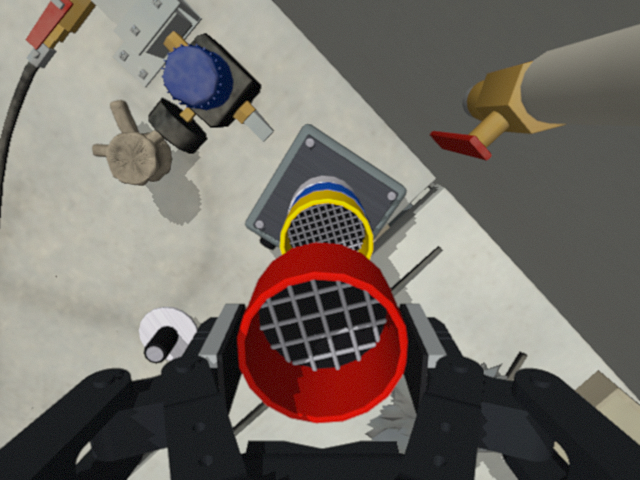

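Red is held upright (rim y 272–421, about 1 mm forward), and yellow's rim is at x 281–374 with its top edge at y 200. Shifting y by −2.5 mm, then lowering.

Emit:
jog_arm([
  [0,-0.0025,-0.02,0,0,0,0.4],
  [0,0,-0.02,0,0,0,0.4],
  [0,0,-0.02,0,0,0,0.4],
  [0,0,-0.012,0,0,0,0.4],
  [0,0,-0.006,0,0,0,0.4],
  [0,0,-0.004,0,0,0,0.4],
  [0,0,-0.003,0,0,0,0.4],
  [0,0,-0.001,0,0,0,0.4],
  [0,0,0,0,0,0,0.4],
])

```text
t: 20.6
eef_pos: [0.6428, -0.0556, 0.1658]
tool_rot: [0.0, 0.924, 0.381, 0.0]
contact_force: [0.4, -0.2, -1.2]
gripper_width: 0.657
grasp_force: 33.0
```

Emit:
jog_arm([
  [0,0,-0.001,0,0,0,0.4],
  [0,0,-0.001,0,0,0,0.4],
  [0,0,0,0,0,0,0.4],
])

```text
t: 20.9
eef_pos: [0.6428, -0.0554, 0.1635]
tool_rot: [0.0, 0.924, 0.382, 0.0]
contact_force: [0.2, 0.4, -0.4]
gripper_width: 0.657
grasp_force: 33.1
```

Emit:
jog_arm([
  [0,0,-0.001,0,0,0,0.4],
  [0,0,-0.001,0,0,0,0.4],
  [0,0,0,0,0,0,0.4],
])

```text
t: 21.2
eef_pos: [0.643, -0.0553, 0.1631]
tool_rot: [0.0, 0.924, 0.381, 0.001]
contact_force: [-3.8, -0.4, 10.0]
gripper_width: 0.656
grasp_force: 34.0
```

Firm contact at the expected height, so I'll release and rise.

Emit:
jog_arm([
  [0,0,0,0,0,0,0.95],
  [0,0,0,0,0,0,0.95],
  [0,0,0,0,0,0,0.95],
  [0,0,0,0,0,0,0.95],
  [0,0,0.02,0,0,0,0.95],
  [0,0,0.04,0,0,0,0.95],
  [0,0,0.03,0,0,0,0.95],
  [0,0,0,0,0,0,0.95],
  [0,0,0,0,0,0,0.95],
])

```text
t: 22.1
eef_pos: [0.6428, -0.0556, 0.2518]
tool_rot: [0.0, 0.924, 0.381, 0.001]
contact_force: [-0.7, -0.4, -0.0]
gripper_width: 0.954
grasp_force: 0.0
```

```bash
python3 - <<'E'
from h import *
from station import bot
w=bot.read_camera("wrist"); np.save("w7.npy",w,allow_pickle=True); a=w["img"][:,:,::-1]; s=bot.read_camera("side")["img"][:,:,::-1][150:250,240:380]
o=np.zeros((300,800,3),np.uint8); o[:,:400]=cv2.resize(a,(400,300)); o[:286,400:]=cv2.resize(s,(400,286),interpolation=cv2.INTER_CUBIC)
cv2.imwrite("pics/p3.png",o); print(bot.get_obs()["eef_pos"])
E
```

```text
[ 0.64178968 -0.05573749  0.2499536 ]
```

View pics/p3.png

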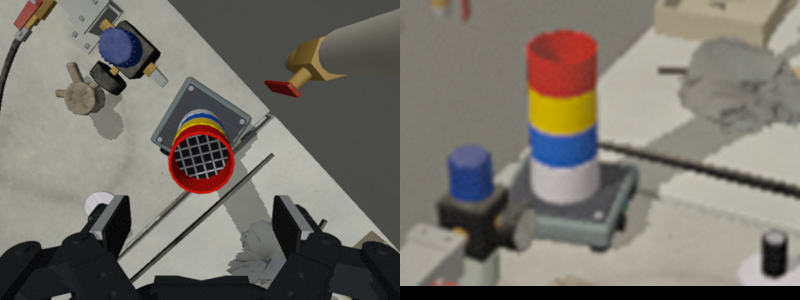

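Red is straight on yellow in both views. Next is the lid.

Emit:
jog_arm([
  [-0.022,0.002,0,0,0,0,0.9],
  [-0.022,0.002,0,0,0,0,0.9],
  [-0.022,0.002,-0.01,0,0,0,0.9],
  [-0.022,0.002,-0.02,0,0,0,0.9],
  [-0.022,0.002,-0.025,0,0,0,0.9],
  [-0.022,0.002,-0.025,0,0,0,0.9],
  [-0.022,0.002,-0.025,0,0,0,0.9],
  [-0.022,0.002,-0.025,0,0,0,0.9],
  [-0.022,0.002,-0.02,0,0,0,0.9],
  [0,0,0,0,0,0,0.9],
])

```text
t: 23.2
eef_pos: [0.4384, -0.0377, 0.0978]
tool_rot: [-0.002, 0.924, 0.382, -0.005]
contact_force: [-0.5, 0.3, 0.5]
gripper_width: 0.898
grasp_force: 0.0
```

Emit:
jog_arm([
  [0,0,0,0,0,0,0.9],
  [0,0,0,0,0,0,0.9],
  [0,0,0,0,0,0,0.9],
])

```text
t: 23.5
eef_pos: [0.4459, -0.0376, 0.1019]
tool_rot: [0.0, 0.924, 0.381, 0.001]
contact_force: [-0.6, -1.0, 0.5]
gripper_width: 0.897
grasp_force: 0.0
```

Emit:
jog_arm([
  [-0.001,0.0005,-0.02,0,0,0,0.9],
  [0,0,-0.02,0,0,0,0.9],
  [0,0,-0.012,0,0,0,0.9],
  [0,0,-0.006,0,0,0,0.9],
  [0,0,0,0,0,0,0.6],
  [0,0,0,0,0,0,0.05],
  [0,0,0,0,0,0,0.05],
  [0,0,0,0,0,0,0.05],
  [0,0,0,0,0,0,0.05],
  [0,0,0,0,0,0,0.05],
])

```text
t: 24.5
eef_pos: [0.444, -0.0371, 0.044]
tool_rot: [0.0, 0.924, 0.381, 0.0]
contact_force: [-0.6, -0.6, 6.6]
gripper_width: 0.243
grasp_force: 29.5
```

Emit:
jog_arm([
  [0,0,0,0,0,0,0.05],
  [0,0,0,0,0,0,0.05],
  [0,0,0,0,0,0,0.05],
])

```text
t: 24.8
eef_pos: [0.444, -0.0371, 0.0439]
tool_rot: [0.0, 0.924, 0.381, 0.0]
contact_force: [-1.5, -0.8, 6.1]
gripper_width: 0.239
grasp_force: 29.5
```

Emit:
jog_arm([
  [0,0,0.01,0,0,0,0.05],
  [0,0,0.03,0,0,0,0.05],
  [0,0,0.04,0,0,0,0.05],
  [0,0,0.04,0,0,0,0.05],
  [0,0,0.04,0,0,0,0.05],
  [0,0,0.04,0,0,0,0.05],
  [0,0,0.03,0,0,0,0.05],
  [0,0,0.01,0,0,0,0.05],
  [0,0,0,0,0,0,0.05],
])

```text
t: 25.7
eef_pos: [0.4439, -0.0371, 0.2846]
tool_rot: [0.001, 0.924, 0.381, 0.001]
contact_force: [-0.0, -0.4, -2.4]
gripper_width: 0.243
grasp_force: 29.8
```

Emit:
jog_arm([
  [0.022,-0.002,0,0,0,0,0.05],
  [0.022,-0.002,0,0,0,0,0.05],
  [0.022,-0.002,0,0,0,0,0.05],
  [0.022,-0.002,0,0,0,0,0.05],
  [0.022,-0.002,0,0,0,0,0.05],
  [0.022,-0.002,0,0,0,0,0.05],
  [0.022,-0.002,0,0,0,0,0.05],
  [0.022,-0.002,0,0,0,0,0.05],
  [0.022,-0.002,0,0,0,0,0.05],
  [0,0,0,0,0,0,0.05],
])

```text
t: 26.7
eef_pos: [0.6424, -0.0552, 0.2799]
tool_rot: [-0.001, 0.924, 0.382, -0.001]
contact_force: [-0.8, 0.4, -0.9]
gripper_width: 0.244
grasp_force: 29.8
```

Emit:
jog_arm([
  [0,0,0,0,0,0,0.05],
  [0,0,0,0,0,0,0.05],
  [0,0,0,0,0,0,0.05],
])

```text
t: 27.0
eef_pos: [0.6407, -0.055, 0.2828]
tool_rot: [-0.0, 0.924, 0.382, -0.001]
contact_force: [-0.1, 0.2, -1.5]
gripper_width: 0.243
grasp_force: 29.8
```

```bash
python3 - <<'E'
from h import *
from station import bot
c=bot.read_camera("wrist"); cv2.imwrite("pics/w8.png",c["img"][:,:,::-1]); np.save("w8.npy",c,allow_pickle=True)
p0=bot.get_obs()["eef_pos"];print(p0)
q=np.array(c["attitude"]);Rm=R.from_quat(q[[1,2,3,0]]).as_matrix()
a=np.linspace(0,6.28,90)
for p,r in (([.6430,-.0545,.163],.029),([p0[0],p0[1],p0[2]-.031],.029),([p0[0],p0[1],p0[2]+.003],.011)):
    P=np.array(p)+r*np.c_[np.cos(a),np.sin(a),0*a]; v=(P-c["eye"])@Rm
    u=cv2.projectPoints(v,np.zeros(3),np.zeros(3),c["K"],np.array(c["dist_coeffs"]))[0][:,0]; print(u.min(0),u.max(0))
E
```

```text
[ 0.64088796 -0.05501204  0.28316971]
[277.55466094 195.06148815] [373.15676022 286.64114799]
[251.744272   241.81632658] [396.29604628 373.31794078]
[290.29000192 327.61191365] [358.44907143 387.17560695]
```

View pics/w8.png

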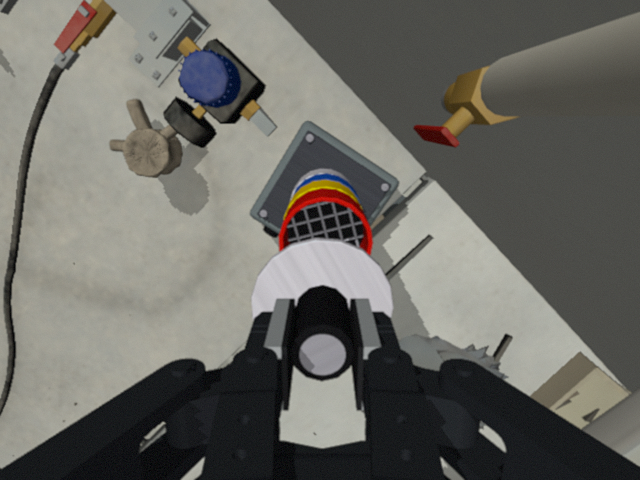

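The lid is held level by the knob (disc x 252–392, top edge y 239), and red's rim is at x 279–373. Small shift, then lowering.

Emit:
jog_arm([
  [0.001,-0.0015,-0.02,0,0,0,0.05],
  [0,0,-0.02,0,0,0,0.05],
  [0,0,-0.018,0,0,0,0.05],
  [0,0,-0.01,0,0,0,0.05],
  [0,0,-0.006,0,0,0,0.05],
  [0,0,-0.004,0,0,0,0.05],
  [0,0,-0.003,0,0,0,0.05],
  [0,0,-0.001,0,0,0,0.05],
  [0,0,0,0,0,0,0.05],
])

```text
t: 27.95
eef_pos: [0.6428, -0.0566, 0.2017]
tool_rot: [0.0, 0.924, 0.381, 0.0]
contact_force: [-0.9, 0.4, -0.3]
gripper_width: 0.245
grasp_force: 29.8
```

Emit:
jog_arm([
  [0,0,-0.001,0,0,0,0.05],
  [0,0,-0.001,0,0,0,0.05],
  [0,0,0,0,0,0,0.05],
])

```text
t: 28.25
eef_pos: [0.6425, -0.0566, 0.1993]
tool_rot: [0.0, 0.924, 0.381, 0.0]
contact_force: [0.2, 0.1, -1.2]
gripper_width: 0.243
grasp_force: 29.8
```

Emit:
jog_arm([
  [0,0,-0.001,0,0,0,0.05],
  [0,0,-0.001,0,0,0,0.05],
  [0,0,0,0,0,0,0.05],
])

```text
t: 28.55
eef_pos: [0.6429, -0.0566, 0.1981]
tool_rot: [0.0, 0.924, 0.381, 0.0]
contact_force: [-2.3, -0.3, 4.3]
gripper_width: 0.243
grasp_force: 30.3
```

Emit:
jog_arm([
  [0,0,-0.0005,0,0,0,0.05],
  [0,0,0,0,0,0,0.7],
  [0,0,0,0,0,0,0.7],
  [0,0,0,0,0,0,0.7],
  [0,0,0,0,0,0,0.7],
  [0,0,0,0,0,0,0.7],
  [0,0,0.02,0,0,0,0.7],
  [0,0,0.03,0,0,0,0.7],
  [-0.01,0,0.03,0,0,0,0.7],
  [-0.02,0,0.01,0,0,0,0.7],
])

```text
t: 29.55
eef_pos: [0.6145, -0.0561, 0.2901]
tool_rot: [0.001, 0.924, 0.382, 0.003]
contact_force: [-0.4, -0.4, -0.6]
gripper_width: 0.698
grasp_force: 0.0
```

Emit:
jog_arm([
  [-0.03,-0.02,0,0,0,0,0.7],
  [-0.03,-0.02,0,0,0,0,0.7],
  [0,0,0,0,0,0,0.7],
  [0,0,0,0,0,0,0.7],
])

```text
t: 29.95
eef_pos: [0.5524, -0.0971, 0.2871]
tool_rot: [0.0, 0.925, 0.381, 0.0]
contact_force: [0.3, 0.1, -0.3]
gripper_width: 0.704
grasp_force: 0.0
```

```bash
python3 - <<'E'
from h import *
from station import bot
a=bot.read_camera("wrist")["img"][:,:,::-1]; s=bot.read_camera("side")["img"][:,:,::-1][140:250,240:380]
o=np.zeros((314,800,3),np.uint8); o[:300,:400]=cv2.resize(a,(400,300)); o[:314,400:]=cv2.resize(s,(400,314),interpolation=cv2.INTER_CUBIC)
cv2.imwrite("pics/p4.png",o)
E
```

```text
(no output)
```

View pics/p4.png

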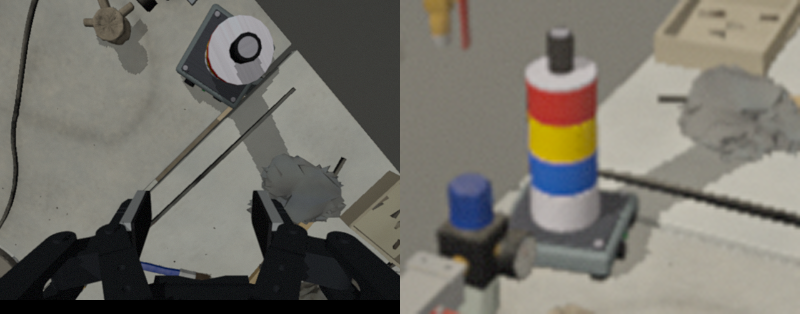

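The stack stands complete and straight (side view: pan, blue, yellow, red, and the lid with its knob at about (562,45)), and the gripper is clear. Handing in.

```bash
python3 -c "
from station import bot
print(bot.hand_in())"
```

```text
the job is handed in; nothing more can be done
None
```

The sieve stack is built and handed in: blue, yellow and red sieves, then the lid, each seated and let go on the receiver pan, with the vertebra and glue bottle not touched; the hand-in gave no verdict.

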